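# Proof-pull the longest microscope objective

### The job

Of the three microscope objectives clipped in the white lens bank, proof-test the longest: grip it and pull it straight up with rising force to about 10 N, when the black ring on its sprung stem comes into view, and stop and hold it there for about a second. Never pull it harder than 15 N. Then let it go all the way back down and release it, without lifting the two shorter objectives.

Things in the scene. Friction and masses are not known exactly. Their poses are not given: they have to be found in the camera images.
- grip_long (a point): Grip point on the axis of the longest mounted objective, 127 mm above the bench at rest; z up, y along the row of three. Upright steel barrel, 26 mm diameter, from 41 mm below this point to 17 mm above; tapered nose to 23 mm above; clip collar (34 mm diameter) 41 to 46 mm below. A similar loose objective standing on the bench in a black cap is only a spare.
- lens_long (a joint): Rise of the longest objective in m: 0 at rest, end stop 0.05. Nose 69 mm above its sleeve (the others less). Its steel stem slides up out of the sleeve against a spring: 1.2 N to start plus 0.4 N per mm, so 10 N at 22 mm, 15 N at 34 mm. A black ring on the stem starts to show at 19 mm and is fully out at 27 mm. Let go, it sinks back to 0.
- lens_mid (a joint): Rise in m of the middle objective (nose 47 mm above its sleeve), same mount and diameter; leave at 0. Each sleeve: aluminium, 38 mm diameter, 60 mm tall, fixed on the lens bank, a white plate 100 x 340 x 20 mm; three in a row 100 mm apart, in any order. Loose lens caps 9 mm high lie between them.
- lens_short (a joint): Rise in m of the shortest objective (nose 31 mm above its sleeve), same mount and diameter; leave at 0. All three mounts float sideways by up to 4 mm against soft springs (0.3 N per mm), so a slightly off-centre grip centres itself.

How it is judged:
By the outcome, as a careful person would: the job done as asked, in the order asked, and still so for the second after the job is handed in, with the robot touching nothing.
It also fails if it takes over 38 s, if anything falls off the work surface, if the arm or the gripper's body presses on something with over 40 N, if the wrist force passes 120 N, or if a joint passes its speed limit or range.

### The arm

A 6-joint arm with a two-finger parallel gripper is mounted at the origin on the work surface. World frame = base frame: x ahead of the robot, y to its left, z up, the work surface at z = 0. Lengths are in mm, angles in rad, forces in N, time in s.
With the tool pointing down it reaches from about 350 to 875 mm from the base axis. Payload 4.2 kg.
Tool frame: the origin (TCP) lies at the very end of the fingers, on their centre line; the grasp point (between the pads) lies 19 mm behind it; z points along the fingers, y is the direction in which the jaws open and shut (so a half turn about z gives the same grasp; the last joint's range is limited). The gripper opens to 85 mm and grips with 20 to 120 N. Pads are 22 mm wide; open, the fingers measure 114 mm over their backs; the gripper's body (76 mm by 85 mm) begins 54 mm behind the grasp point. The pads swing forward as they close: fully open they stand 13 mm farther back than shut.
Start: joints at [-1.026, 0.385, 0.008, 0, -1.194, -0.259], TCP at [176.219, -599.622, 231.312] pointing down, gripper open.
Joint ranges: [-3.14, 3.14], [-1.21, 2.06], [-1.07, 1.41], [-3.16, 2.05], [-2.99, -0.16], [-3.1, 3.1]. Speed limits (rad/s): [2.79, 2.79, 3.14, 3.14, 3.14, 3.14].

### API

Orientations are given as a unit quaternion [x, y, z, w].
In Python, from bench import arm, optics, job gives the robot as it stands.
- The arm moves only by the tool send_rows, never from a script. Its argument "steps" is a list that holds one entry, the list of rows, each a list of 5 numbers: the shift along the tool's x, y, z in cm, then the turn about the tool's z in rad, then the opening, from 0 (shut) to 1 (fully open). A call has 1 to 10 rows; each row shifts and turns the pose as measured when the row begins, along the tool's axes as they then stand; what a row does not reach is not made up. A row lasts 1/12 s, in which the tool goes at most 41.7 mm and 7.16 degrees, less where a joint would pass 70% of its speed; a pose out of reach is approached as far as the arm can. A call with a gripper value outside its range is refused whole. The fingers move at their own pace and stop on an object; the grip force is fixed at half the most. Time passes only in rows, so rows that do not move let the fingers close. It gives the time, the measured TCP pose, the force and the opening at its end, in the units of the state.
- arm.read_state(): the state, without advancing time (a new reading comes with each control period).
- optics.get_image(name): name is "side" or "top" or "wrist"; returns (picture, depth): 420x560x3 uint8, blue, green, red; 420x560 float32, mm along the optical axis (not along the pixel's ray), 0 where there is no reading.
- optics.get_calibration(name): a dict with "K" (3x3 intrinsics, pixels), "rvec" (rotation vector, rad) and "tvec" (3), from world to camera coordinates, as OpenCV has them; the wrist camera has in their place "hand_eye" (4x4, takes a point from camera to tool coordinates, whose origin is the TCP and whose axes are the flange's). Camera axes: x right, y down, z forward; pixel columns grow to the right and rows downward; lengths in mm; the calibration is good to about 2 mm. A picture is of the moment at which its call begins: read the wrist's pose just before it. get_calibration takes no time and is no camera call.
- job.job_done(): hands the job in, once; it reports no verdict.
The state is a dict: "clock": time; "joints": joint angles; "joint_vel": joint speeds; "joint_efforts": joint torques, N m; "position": TCP position; "ee_rot": TCP orientation; "contact_force": force on the tool from outside, world axes, zero at the start; "wrist_torque": the same for the moment, N m; "gripper_width": finger opening in mm.
Only numpy, scipy, OpenCV 4.12 (cv2) and the standard library are available. Lean on these libraries where they do the work, as an engineer would, in place of code of your own. Each camera call takes 0.05 s, during which the arm holds its last target. There are 200 camera calls.

## Working session

There is one attempt and no reset: what is moved stays moved. The work goes in short steps, Python scripts to look and compute and a tool call to move; the robot and the scene stay as the last step left them, time stands still between calls to the robot, and variables do not carry over. Pictures are saved under pics/ and viewed, about 8 in all and at most 12, crops included, and the job is handed in when it is done.

Besides the shell and the picture viewer there is one more tool, called after "Emit:" by a JSON object that holds its "name" and its "arguments", one argument or row to a line. send_rows: Moves the arm, as the interface text tells. Its arguments: {"type":"object","properties":{"steps":{"type":"array","items":{"type":"array","items":{"type":"array","items":{"type":"number"}}}}},"required":["steps"]}

```bash
mkdir -p pics; cat > h.py <<'E'
import numpy as np, cv2
from bench import arm, optics, job
def cam(n):
    c=optics.get_calibration(n); K=np.array(c["K"],float)
    if n=="wrist":
        from scipy.spatial.transform import Rotation as R
        s=arm.read_state(); T=np.eye(4); T[:3,:3]=R.from_quat(s["ee_rot"]).as_matrix(); T[:3,3]=s["position"]
        M=T@np.array(c["hand_eye"]); return K,M[:3,:3],M[:3,3]
    Rm=cv2.Rodrigues(np.array(c["rvec"],float))[0]; t=np.array(c["tvec"],float).ravel()
    return K,Rm.T,-Rm.T@t   # cam->world rot, cam centre
def cloud(n,d):
    K,R,c=cam(n); v,u=np.mgrid[:d.shape[0],:d.shape[1]]
    p=np.stack([(u-K[0,2])/K[0,0]*d,(v-K[1,2])/K[1,1]*d,d],-1); return p@R.T+c
def proj(n,P):
    K,R,c=cam(n); q=(np.array(P,float)-c)@R; return (q@K.T)[...,:2]/q[...,2:3]
def ray(n,uv,z):
    K,R,c=cam(n); d=R@np.linalg.inv(K)@np.array([*uv,1.]); return c+d*(z-c[2])/d[2]
E
python3 - <<'E'
from h import *
s=arm.read_state(); print(s)
for n in("top","side"):
    im,d=optics.get_image(n); cv2.imwrite(f"pics/{n}0.png",im); np.save(f"{n}0.npy",d); cv2.imwrite
    print(n,cam(n)[2],cam(n)[1][:,2], (d>0).mean())
print(optics.get_calibration("wrist"))
E
```

```text
{'clock': 0.0, 'joints': array([-1.02644195e+00,  3.85550810e-01,  6.61704521e-03, -5.25643418e-04,
       -1.19399937e+00, -2.58569471e-01]), 'joint_vel': array([ 0.00210858,  0.00051552,  0.00063539, -0.00117609,  0.00114536,
       -0.00017559]), 'joint_efforts': array([-9.03842392e-04, -3.92292809e+01,  1.88390082e+01,  4.18616250e+00,
       -4.92084117e-03,  1.07629634e-05]), 'position': array([ 176.03239994, -599.08071335,  230.21766599]), 'ee_rot': array([-1.42310617e-01,  9.89821442e-01,  1.07891266e-03, -1.92636322e-04]), 'contact_force': array([ 0.04190934, -0.38247795, -0.18470194]), 'wrist_torque': array([0.03351052, 0.03563462, 0.02839277]), 'gripper_width': 85.53306311437414}
top [445.34007051  47.61292521 774.74898109] [ 0.19308373 -0.0239135  -0.98089083] 0.9959438775510204
side [396.09443687 486.91344162 682.75836079] [ 0.26304898 -0.60510614 -0.75143316] 0.9961947278911565
{'K': array([[290.08916708,   0.        , 276.5610518 ],
       [  0.        , 290.08916708, 208.22817312],
       [  0.        ,   0.        ,   1.        ]]), 'hand_eye': array([[-2.90695762e-04, -9.54674299e-01, -2.97652311e-01,
         7.53235683e+01],
       [ 9.99999799e-01, -1.09540105e-04, -6.25295263e-04,
         8.25678160e-03],
       [ 5.64348452e-04, -2.97652433e-01,  9.54674139e-01,
        -1.42822214e+02],
       [ 0.00000000e+00,  0.00000000e+00,  0.00000000e+00,
         1.00000000e+00]])}
```

View pics/top0.png

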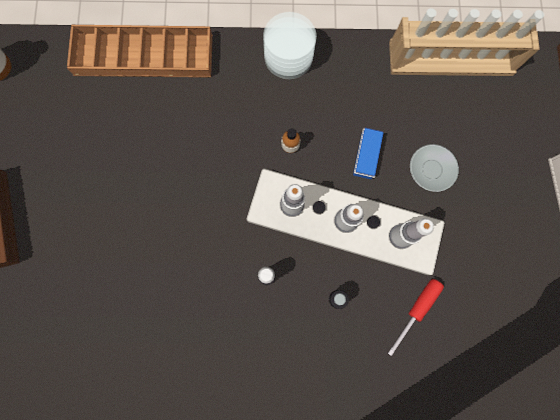

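View pics/side0.png

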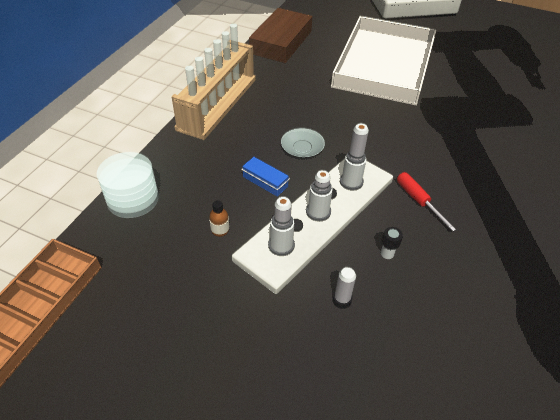

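```bash
python3 - <<'E'
from h import *
for n in("top","side"):
    d=np.load(n+"0.npy"); P=cloud(n,d)
    m=((d>0)&(P[...,2]>88)&(P[...,2]<170)&(P[...,0]>330)).astype(np.uint8)
    k,l,st,c=cv2.connectedComponentsWithStats(m)
    for i in range(1,k):
        if st[i,4]<40: continue
        q=P[l==i]; zt=np.percentile(q[:,2],95); t=q[q[:,2]>zt-6]
        print(n,st[i],"zmax",zt.round(1),"top ctr",t.mean(0).round(1),"lo",q.min(0).round(),"hi",q.max(0).round())
E
```

```text
top [416   9  21  28 272] zmax 144.0 top ctr [ 890.5 -209.5  142.6] lo [ 882. -218.   88.] hi [ 899. -201.  147.]
top [437   9  22  28 277] zmax 144.1 top ctr [ 890.7 -245.6  142.7] lo [ 882. -254.   89.] hi [ 900. -237.  146.]
top [457   9  23  28 285] zmax 144.3 top ctr [ 890.7 -281.1  142.8] lo [ 882. -290.   88.] hi [ 900. -273.  147.]
top [476  10  26  28 296] zmax 144.5 top ctr [ 890.4 -317.   143. ] lo [ 882. -326.   88.] hi [ 899. -309.  147.]
top [497  10  26  27 300] zmax 143.8 top ctr [ 891.1 -353.1  142.4] lo [ 883. -362.   89.] hi [ 900. -345.  146.]
top [517  10  28  28 320] zmax 144.2 top ctr [ 890.6 -388.9  142.6] lo [ 882. -419.   88.] hi [ 909. -381.  146.]
top [403  18   6  16  40] zmax 89.9 top ctr [ 904.7 -185.    88.8] lo [ 889. -190.   88.] hi [ 919. -180.   92.]
top [286 184  18  21 287] zmax 129.6 top ctr [592.5  15.1 127.6] lo [581.   2.  88.] hi [606.  28. 131.]
top [346 204  18  19 251] zmax 113.8 top ctr [564.4 -80.1 111.5] lo [552. -95.  88.] hi [578. -68. 115.]
top [406 218  28  22 436] zmax 151.7 top ctr [ 536.5 -175.3  149.6] lo [ 524. -188.   88.] hi
[... 222 characters left out ...]
 88.] hi [ 896. -307.  144.]
side [204  48  10  29 213] zmax 142.6 top ctr [ 888.5 -279.6  140.9] lo [ 880. -291.   88.] hi [ 898. -272.  145.]
side [195  57  11  29 221] zmax 142.4 top ctr [ 887.7 -243.6  140.9] lo [ 880. -252.   88.] hi [ 898. -234.  144.]
side [185  66  12  29 232] zmax 142.8 top ctr [ 887.7 -207.6  141.2] lo [ 880. -218.   88.] hi [ 897. -200.  144.]
side [349 124  20  36 507] zmax 149.8 top ctr [ 533.9 -172.6  148.3] lo [ 521. -185.   88.] hi [ 547. -160.  151.]
side [314 171  17  20 263] zmax 112.6 top ctr [561.9 -77.2 110.7] lo [550. -89.  88.] hi [575. -66. 114.]
side [274 197  18  28 412] zmax 128.7 top ctr [590.2  18.2 126.8] lo [578.   6.  88.] hi [604.  30. 130.]
```

The long objective is at the far-right of the top view (nose px 426,227) and at (360,130) in the side view. That puts it at about (535, -174), with the row 16° off world y. I'll grip across the row, which needs about -1.0 rad of tool turn.

Emit:
{"name": "send_rows", "arguments": {
  "steps": [
    [[-2.9, 1.92, 0, -0.0625, 1], [-3.02, 1.73, 0, -0.0625, 1], [-3.12, 1.54, 0, -0.0625, 1], [-3.2, 1.35, 0, -0.0625, 1], [-3.29, 1.14, 0, -0.0625, 1], [-3.35, 0.94, 0, -0.0625, 1], [-3.4, 0.72, 0, -0.0625, 1], [-3.44, 0.51, 0, -0.0625, 1], [-3.47, 0.3, 0, -0.0625, 1], [-3.48, 0.08, 0, -0.0625, 1]]
  ]
}}

```text
clock: 0.93
position: [400.5, -322.6, 224.2]
ee_rot: [-0.447, 0.895, 0.006, -0.002]
contact_force: [1.5, -0.2, -0.4]
gripper_width: 85.5
```

```bash
cat >> h.py <<'E'
def togo(xy,z,ang=np.arctan2(-.283,.959)):
    from scipy.spatial.transform import Rotation as R
    s=arm.read_state(); M=R.from_quat(s["ee_rot"]).as_matrix()
    e=M.T@(np.array([*xy,z])-s["position"])/10
    a=np.arctan2(M[1,1],M[0,1]); t=-((ang-a+np.pi/2)%np.pi-np.pi/2)
    print("t",round(s["clock"],2),"pos",s["position"].round(1),"togo cm",e.round(2),"turn",round(t,3),"F",s["contact_force"].round(1),"w",round(s["gripper_width"],1),"tilt",M[:,2].round(4),"j6",s["joints"][5].round(2))
E
python3 -c "
from h import *
togo((535.2,-174),231)"
```

```text
t 0.93 pos [ 400.5 -322.6  224.2] togo cm [-19.97  -1.83  -0.65] turn -0.358 F [ 1.5 -0.2 -0.4] w 85.5 tilt [-0.0084  0.0099 -0.9999] j6 -0.28
```

Emit:
{"name": "send_rows", "arguments": {
  "steps": [
    [[-3.3, -0.2, -0.3, -0.06, 1], [-3.3, -0.4, -0.2, -0.06, 1], [-3.3, -0.6, -0.1, -0.06, 1], [-3.3, -0.8, 0, -0.06, 1], [-3.0, -0.9, 0, -0.06, 1], [-1.5, -0.5, 0, -0.04, 1], [0, 0, 0, 0, 1], [0, 0, 0, 0, 1]]
  ]
}}

```text
clock: 1.6
position: [522.3, -168.5, 227.7]
ee_rot: [-0.603, 0.798, 0.009, -0.002]
contact_force: [0.1, -0.2, 0.5]
gripper_width: 85.6
```

```bash
python3 - <<'E'
from h import *
togo((535.2,-174),231)
K,R,c=cam("wrist"); im,d=optics.get_image("wrist")
cv2.imwrite("pics/w1.png",im)
P=cloud("wrist",d); m=((d>0)&(P[...,2]>88)&(P[...,2]<160)).astype(np.uint8)
k,l,st,cc=cv2.connectedComponentsWithStats(m)
for i in range(1,k):
    if st[i,4]<40: continue
    q=P[l==i]; zt=np.percentile(q[:,2],95); t=q[q[:,2]>zt-6]
    print(st[i],zt.round(1),t.mean(0).round(1),q.min(0).round(),q.max(0).round())
E
```

```text
t 1.6 pos [ 522.3 -168.5  227.7] togo cm [ 0.17 -1.39 -0.36] turn 0.011 F [ 0.1 -0.2  0.5] w 85.6 tilt [-0.0133  0.0125 -0.9998] j6 -0.25
[ 242  180   31   45 1117] 151.0 [ 535.3 -177.9  149.4] [ 523. -190.   88.] [ 548. -164.  152.]
[247 270  26  31 627] 113.0 [563.4 -83.  111.3] [551. -95.  88.] [580. -70. 114.]
[251 344  21  11 138] 99.4 [587.1   5.3  96.4] [580.   1.  88.] [602.  17. 101.]
```

View pics/w1.png

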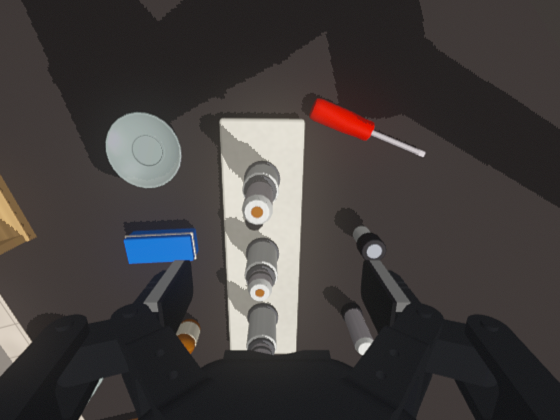

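The wrist view shows the long nose at px (258,211), centred between the fingers, with the jaw line across the row. Its position agrees with the fixed cameras to about 3 mm. Next I centre and descend.

Emit:
{"name": "send_rows", "arguments": {
  "steps": [
    [[0.2, -1.0, 0, 0.011, 1], [0.1, -0.4, 1.5, 0, 1], [0, 0, 2.5, 0, 1], [0, 0, 2.5, 0, 1], [0, 0, 2.0, 0, 1], [0, 0, 1.5, 0, 1], [0, 0, 0.5, 0, 1], [0, 0, 0, 0, 1]]
  ]
}}

```text
clock: 2.32
position: [534.1, -185.3, 120.1]
ee_rot: [-0.59, 0.807, 0.007, -0.0]
contact_force: [0.8, -0.8, 0.9]
gripper_width: 85.3
```

```bash
python3 -c "
from h import *
togo((535.2,-175.5),107)"
```

```text
t 2.32 pos [ 534.1 -185.3  120.1] togo cm [-0.96  0.18  1.32] turn -0.021 F [ 0.8 -0.8  0.9] w 85.3 tilt [-0.008   0.0104 -0.9999] j6 -0.25
```

Emit:
{"name": "send_rows", "arguments": {
  "steps": [
    [[-0.9, 0.2, 0.6, -0.02, 1], [0, 0, 0.5, 0, 1], [0, 0, 0, 0, 1], [0, 0, 0, 0, 1]]
  ]
}}

```text
clock: 2.65
position: [536.5, -177.2, 110.8]
ee_rot: [-0.598, 0.801, 0.005, 0.001]
contact_force: [0.7, -0.2, -0.1]
gripper_width: 85.3
```

```bash
python3 - <<'E'
from h import *
togo((535.2,-175.5),107)
im,d=optics.get_image("wrist"); cv2.imwrite("pics/w2.png",im)
togo((535.2,-175.5),107)
P=cloud("wrist",d); m=(d>0)&(P[...,2]>120)&(P[...,2]<160)&(np.hypot(P[...,0]-535,P[...,1]+175)<25)
t=P[m&(P[...,2]>144)]; print(t.mean(0),len(t))
im,d=optics.get_image("side"); cv2.imwrite("pics/s2.png",cv2.resize(im[80:260,240:480],None,fx=3,fy=3))
E
```

```text
t 2.65 pos [ 536.5 -177.2  110.8] togo cm [-0.12  0.17  0.38] turn -0.002 F [ 0.7 -0.2 -0.1] w 85.3 tilt [-0.0033  0.0094 -1.    ] j6 -0.24
t 2.7 pos [ 536.5 -177.2  110.9] togo cm [-0.12  0.17  0.39] turn -0.002 F [ 0.1 -0.4  0.3] w 85.2 tilt [-0.0032  0.0094 -1.    ] j6 -0.24
[ 535.17543296 -179.17099294  149.18267973] 2404
```

View pics/w2.png

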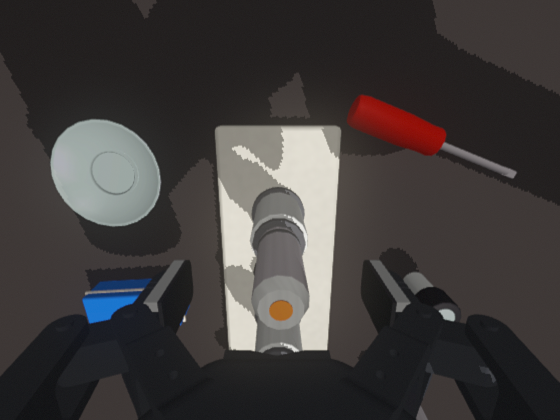

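View pics/s2.png

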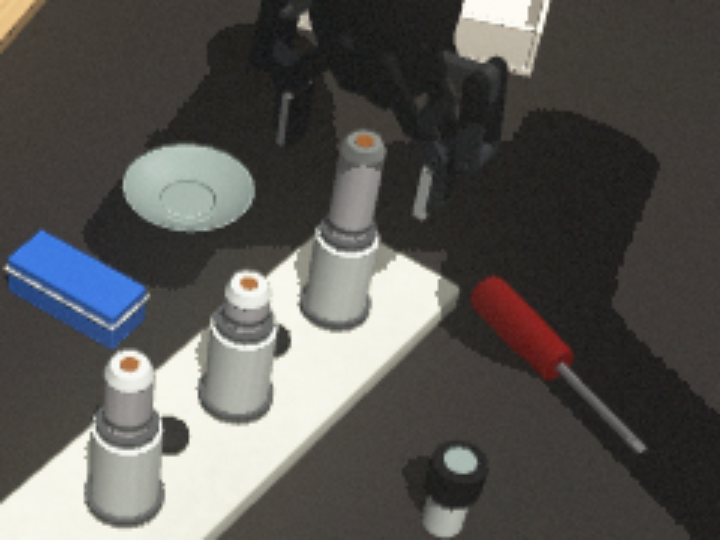

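Wrist and side views both show the barrel midway between the jaws with clear space around them. I'll make a small correction and close.

Emit:
{"name": "send_rows", "arguments": {
  "steps": [
    [[0, 0.1, 0.4, 0, 1], [0, 0, 0, 0, 1], [0, 0, 0, 0, 0], [0, 0, 0, 0, 0], [0, 0, 0, 0, 0], [0, 0, 0, 0, 0], [0, 0, 0, 0, 0], [0, 0, 0, 0, 0], [0, 0, 0, 0, 0], [0, 0, 0, 0, 0]]
  ]
}}

```text
clock: 3.58
position: [536.4, -176.8, 108.5]
ee_rot: [-0.598, 0.801, 0.004, 0.003]
contact_force: [0.7, -0.1, 0.8]
gripper_width: 24.6
```

```bash
python3 -c "
from h import *
togo((535.2,-175.5),107)"
```

```text
t 3.58 pos [ 536.4 -176.8  108.5] togo cm [-0.09  0.15  0.15] turn -0.001 F [ 0.7 -0.1  0.8] w 24.6 tilt [ 3.e-04  9.e-03 -1.e+00] j6 -0.24
```

Emit:
{"name": "send_rows", "arguments": {
  "steps": [
    [[0, 0, 0, 0, 0], [0, 0, 0, 0, 0], [0, 0, -0.3, 0, 0], [0, 0, -0.3, 0, 0], [0, 0, -0.3, 0, 0], [0, 0, -0.3, 0, 0], [0, 0, 0, 0, 0]]
  ]
}}

```text
clock: 4.17
position: [534.5, -176.2, 118.3]
ee_rot: [-0.598, 0.802, 0.006, 0.002]
contact_force: [-0.2, -0.4, -5.1]
gripper_width: 24.9
```

```bash
python3 -c "
from h import *
togo((536.4,-176.8),130.5)
togo((536.4,-176.8),130.5)"
```

```text
t 4.17 pos [ 534.5 -176.2  118.3] togo cm [-0.01 -0.19 -1.22] turn -0.003 F [-0.2 -0.4 -5.1] w 24.9 tilt [-0.0045  0.0112 -0.9999] j6 -0.24
t 4.17 pos [ 534.5 -176.2  118.3] togo cm [-0.01 -0.19 -1.22] turn -0.003 F [-0.2 -0.4 -5.1] w 24.9 tilt [-0.0045  0.0112 -0.9999] j6 -0.24
```

At a 9.8 mm rise the force is 5.1 N, which matches the spring, so it isn't slipping. I'll continue.

Emit:
{"name": "send_rows", "arguments": {
  "steps": [
    [[0, 0, -0.3, 0, 0], [0, 0, -0.3, 0, 0], [0, -0.1, -0.3, 0, 0], [0, 0, -0.15, 0, 0], [0, 0, 0, 0, 0]]
  ]
}}

```text
clock: 4.58
position: [533.8, -176.0, 126.7]
ee_rot: [-0.597, 0.802, 0.008, 0.0]
contact_force: [-0.2, -0.4, -8.5]
gripper_width: 24.7
```

```bash
python3 -c "
from h import *
togo((536.4,-176.8),130.5)"
```

```text
t 4.58 pos [ 533.8 -176.   126.7] togo cm [-0.   -0.27 -0.38] turn -0.004 F [-0.2 -0.4 -8.5] w 24.7 tilt [-0.0089  0.0133 -0.9999] j6 -0.24
```

Emit:
{"name": "send_rows", "arguments": {
  "steps": [
    [[0, -0.2, -0.25, 0, 0], [0, 0, -0.15, 0, 0], [0, 0, 0, 0, 0]]
  ]
}}

```text
clock: 4.83
position: [534.7, -176.3, 129.4]
ee_rot: [-0.597, 0.802, 0.009, -0.001]
contact_force: [-0.2, -0.1, -10.3]
gripper_width: 25.0
```

```bash
python3 -c "
from h import *
togo((536.4,-176.8),130.5)
im,d=optics.get_image('side'); cv2.imwrite('pics/s3.png',cv2.resize(im[80:260,240:480],None,fx=3,fy=3))
togo((536.4,-176.8),130.5)"
```

```text
t 4.83 pos [ 534.7 -176.3  129.4] togo cm [-0.   -0.17 -0.11] turn -0.005 F [ -0.2  -0.1 -10.3] w 25.0 tilt [-0.0121  0.0145 -0.9998] j6 -0.24
t 4.88 pos [ 534.7 -176.3  129.3] togo cm [-0.01 -0.17 -0.12] turn -0.005 F [-0.1  1.1 -8.9] w 24.9 tilt [-0.0122  0.0145 -0.9998] j6 -0.24
```

View pics/s3.png

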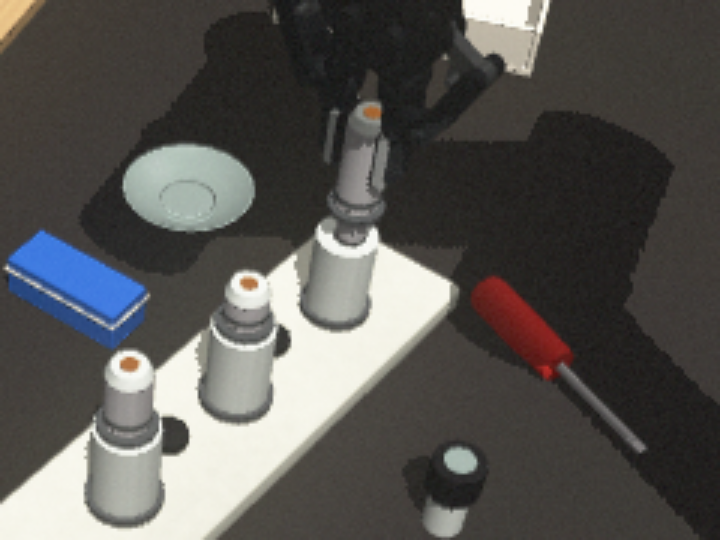

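At the stem base (350,235) the ring is just starting to show, with about 21 mm of rise and 9–10 N. I'll go 1 mm more and hold.

Emit:
{"name": "send_rows", "arguments": {
  "steps": [
    [[0, -0.1, -0.13, 0, 0], [0, 0, 0, 0, 0], [0, 0, 0, 0, 0], [0, 0, 0, 0, 0], [0, 0, 0, 0, 0], [0, 0, 0, 0, 0]]
  ]
}}

```text
clock: 5.38
position: [535.1, -176.5, 129.9]
ee_rot: [-0.597, 0.802, 0.01, -0.001]
contact_force: [-0.2, -0.9, -9.5]
gripper_width: 24.6
```

```bash
python3 -c "
from h import *
togo((536.4,-176.8),130.5)
im,d=optics.get_image('side'); cv2.imwrite('pics/s4.png',cv2.resize(im[100:190,320:400],None,fx=6,fy=6,interpolation=cv2.INTER_CUBIC))
togo((536.4,-176.8),130.5)"
```

```text
t 5.38 pos [ 535.1 -176.5  129.9] togo cm [-0.01 -0.13 -0.06] turn -0.005 F [-0.2 -0.9 -9.5] w 24.6 tilt [-0.0138  0.015  -0.9998] j6 -0.24
t 5.43 pos [ 535.1 -176.5  129.9] togo cm [-0.01 -0.13 -0.06] turn -0.005 F [ 0.4 -0.1 -7.9] w 24.5 tilt [-0.0138  0.015  -0.9998] j6 -0.24
```

View pics/s4.png

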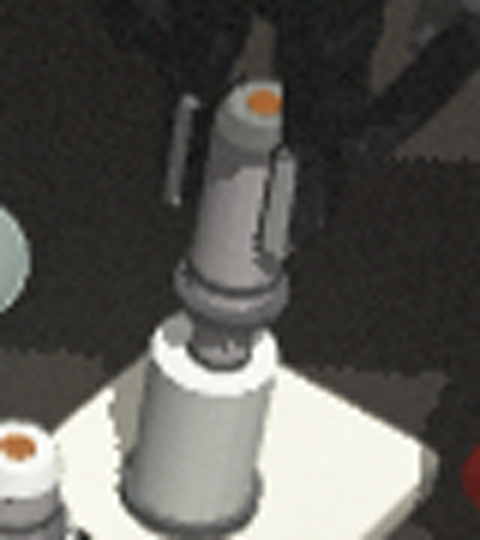

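The ring is only a thin dark line at the stem's foot (220,363). I'll check for slip with nose heights and averaged force.

```bash
python3 - <<'E'
from h import *
F=[]
for n in("wrist","side","wrist","top","wrist"):
    F.append(arm.read_state()["contact_force"][2])
    im,d=optics.get_image(n); P=cloud(n,d)
    b,g,r=[im[...,i].astype(int) for i in range(3)]
    m=(r>120)&(r-b>60)&(d>0)&(np.hypot(P[...,0]-535,P[...,1]+176)<12)&(P[...,2]>130)
    print(n,m.sum(),np.median(P[m],0).round(1) if m.any() else None)
    if n!="top" : 
        d0=np.load("side0.npy")
for n in("side","top"):
    d=np.load(n+"0.npy"); im=cv2.imread(f"pics/{n}0.png"); P=cloud(n,d)
    b,g,r=[im[...,i].astype(int) for i in range(3)]
    m=(r>120)&(r-b>60)&(d>0)&(np.hypot(P[...,0]-535,P[...,1]+176)<12)
    print("rest",n,m.sum(),np.median(P[m],0).round(1))
print(np.round(F,1)); togo((536.4,-176.8),130.5)
E
```

```text
wrist 401 [ 534.4 -176.   172. ]
side 18 [ 533.4 -176.7  171.6]
wrist 398 [ 534.5 -176.1  172. ]
top 0 None
wrist 400 [ 534.4 -176.   172. ]
rest side 17 [ 535.  -177.5  149.4]
rest top 28 [ 537.4 -175.6  150.8]
[-7.9 -9.4 -9.7 -9.7 -8.9]
t 5.68 pos [ 535.1 -176.5  129.9] togo cm [-0.01 -0.13 -0.06] turn -0.005 F [ 0.5 -0.2 -9.1] w 25.0 tilt [-0.0138  0.015  -0.9998] j6 -0.24
```

The nose rise is 22.2 mm by the side camera and 21.4 mm by TCP, so there's no slip. I'll trim by half a millimetre and hold for over a second.

Emit:
{"name": "send_rows", "arguments": {
  "steps": [
    [[0, 0, -0.06, 0, 0], [0, 0, 0, 0, 0], [0, 0, 0, 0, 0], [0, 0, 0, 0, 0], [0, 0, 0, 0, 0], [0, 0, 0, 0, 0], [0, 0, 0, 0, 0], [0, 0, 0, 0, 0], [0, 0, 0, 0, 0], [0, 0, 0, 0, 0]]
  ]
}}

```text
clock: 6.52
position: [535.1, -176.5, 130.4]
ee_rot: [-0.597, 0.802, 0.01, -0.001]
contact_force: [0.8, 0.1, -9.9]
gripper_width: 24.7
```

Emit:
{"name": "send_rows", "arguments": {
  "steps": [
    [[0, 0, 0, 0, 0], [0, 0, 0, 0, 0], [0, 0, 0, 0, 0], [0, 0, 0, 0, 0], [0, 0, 0, 0, 0]]
  ]
}}

```text
clock: 6.93
position: [535.1, -176.4, 130.3]
ee_rot: [-0.597, 0.802, 0.01, -0.001]
contact_force: [-0.1, 0.5, -10.0]
gripper_width: 24.8
```

```bash
python3 -c "
from h import *
togo((536.4,-176.8),108.5)"
```

```text
t 6.93 pos [ 535.1 -176.4  130.3] togo cm [ 0.02 -0.18  2.18] turn -0.005 F [ -0.1   0.5 -10. ] w 24.8 tilt [-0.014   0.0151 -0.9998] j6 -0.24
```

Held at 10.0 N and 22 mm for over 1 s. Now lowering.

Emit:
{"name": "send_rows", "arguments": {
  "steps": [
    [[0, 0, 0.3, 0, 0], [0, 0, 0.3, 0, 0], [0, 0, 0.3, 0, 0], [0, 0, 0.3, 0, 0], [0, 0, 0.3, 0, 0], [0, 0, 0.3, 0, 0], [0, 0, 0.1, 0, 0], [0, 0, 0, 0, 0]]
  ]
}}

```text
clock: 7.6
position: [537.2, -177.1, 113.8]
ee_rot: [-0.598, 0.802, 0.007, 0.0]
contact_force: [-0.9, -0.4, -3.9]
gripper_width: 24.6
```

```bash
python3 -c "
from h import *
togo((536.4,-176.8),108.5)"
```

```text
t 7.6 pos [ 537.2 -177.1  113.8] togo cm [-0.    0.08  0.53] turn -0.003 F [-0.9 -0.4 -3.9] w 24.6 tilt [-0.0085  0.0121 -0.9999] j6 -0.24
```

Emit:
{"name": "send_rows", "arguments": {
  "steps": [
    [[0, 0, 0.25, 0, 0], [0, 0, 0.2, 0, 0], [0, 0, 0, 0, 0], [0, 0, 0, 0, 0]]
  ]
}}

```text
clock: 7.93
position: [537.9, -177.4, 110.5]
ee_rot: [-0.598, 0.802, 0.006, 0.001]
contact_force: [-0.1, 1.2, -1.8]
gripper_width: 24.6
```

```bash
python3 -c "
from h import *
togo((536.4,-176.8),108.5)"
```

```text
t 7.93 pos [ 537.9 -177.4  110.5] togo cm [-0.01  0.15  0.2 ] turn -0.002 F [-0.1  1.2 -1.8] w 24.6 tilt [-0.0066  0.0112 -0.9999] j6 -0.24
```

Emit:
{"name": "send_rows", "arguments": {
  "steps": [
    [[0, 0.1, 0.17, 0, 0], [0, 0, 0.05, 0, 0], [0, 0, 0, 0, 0], [0, 0, 0, 0, 0]]
  ]
}}

```text
clock: 8.27
position: [537.4, -177.2, 109.1]
ee_rot: [-0.598, 0.802, 0.006, 0.001]
contact_force: [0.0, -0.4, -1.3]
gripper_width: 24.8
```

```bash
python3 -c "
from h import *
togo((536.4,-176.8),108.5)"
```

```text
t 8.27 pos [ 537.4 -177.2  109.1] togo cm [-0.01  0.11  0.06] turn -0.002 F [ 0.  -0.4 -1.3] w 24.8 tilt [-0.0048  0.0107 -0.9999] j6 -0.24
```

Emit:
{"name": "send_rows", "arguments": {
  "steps": [
    [[0, 0.1, 0.1, 0, 0], [0, 0, 0, 0, 0], [0, 0, 0, 0, 0]]
  ]
}}

```text
clock: 8.52
position: [537.0, -177.0, 108.7]
ee_rot: [-0.598, 0.801, 0.005, 0.002]
contact_force: [-0.6, 0.4, -1.6]
gripper_width: 24.7
```

```bash
python3 -c "
from h import *
togo((536.4,-176.8),108.5)"
```

```text
t 8.52 pos [ 537.  -177.   108.7] togo cm [-0.    0.06  0.02] turn -0.002 F [-0.6  0.4 -1.6] w 24.7 tilt [-0.0032  0.0102 -0.9999] j6 -0.24
```

It's down to within about 0.2 mm. Releasing now.

Emit:
{"name": "send_rows", "arguments": {
  "steps": [
    [[0, 0, 0.03, 0, 0], [0, 0, 0, 0, 1], [0, 0, 0, 0, 1], [0, 0, 0, 0, 1], [0, 0, 0, 0, 1], [0, 0, 0, 0, 1], [0, 0, 0, 0, 1], [0, 0, 0, 0, 1], [0, 0, 0, 0, 1]]
  ]
}}

```text
clock: 9.27
position: [538.5, -177.4, 109.7]
ee_rot: [-0.598, 0.801, 0.004, 0.003]
contact_force: [-0.0, 0.5, -0.8]
gripper_width: 85.5
```

Emit:
{"name": "send_rows", "arguments": {
  "steps": [
    [[0, 0, -1, 0, 1], [0, 0, -2, 0, 1], [0, 0, -2.5, 0, 1], [0, 0, -2.5, 0, 1], [0, 0, -2.5, 0, 1], [0, 0, -2, 0, 1], [0, 0, -1, 0, 1], [0, 0, 0, 0, 1], [0, 0, 0, 0, 1]]
  ]
}}

```text
clock: 10.02
position: [537.8, -179.2, 256.1]
ee_rot: [-0.598, 0.801, 0.003, 0.003]
contact_force: [-0.3, 0.0, -0.3]
gripper_width: 85.3
```

```bash
python3 - <<'E'
from h import *
togo((536.4,-176.8),108.5)
im,d=optics.get_image("side"); cv2.imwrite("pics/s5.png",cv2.resize(im[80:260,240:480],None,fx=3,fy=3))
for n,im,d in(("rest",cv2.imread("pics/side0.png"),np.load("side0.npy")),("now",im,d)):
    P=cloud("side",d); b,g,r=[im[...,i].astype(int) for i in range(3)]
    for xy in((535,-175),(563,-79),(591,17)):
        m=(r>120)&(r-b>60)&(d>0)&(np.hypot(P[...,0]-xy[0],P[...,1]-xy[1])<14)
        print(n,m.sum(),np.median(P[m],0).round(1))
E
```

```text
t 10.02 pos [ 537.8 -179.2  256.1] togo cm [-0.07  0.19 14.76] turn -0.001 F [-0.3  0.  -0.3] w 85.3 tilt [ 0.0012  0.0078 -1.    ] j6 -0.25
rest 17 [ 535.  -177.5  149.4]
rest 21 [563.1 -81.  111.8]
rest 25 [591.1  15.4 128.5]
now 17 [ 534.5 -176.9  149.9]
now 21 [563.3 -80.2 112. ]
now 25 [590.9  15.  128.2]
```

View pics/s5.png

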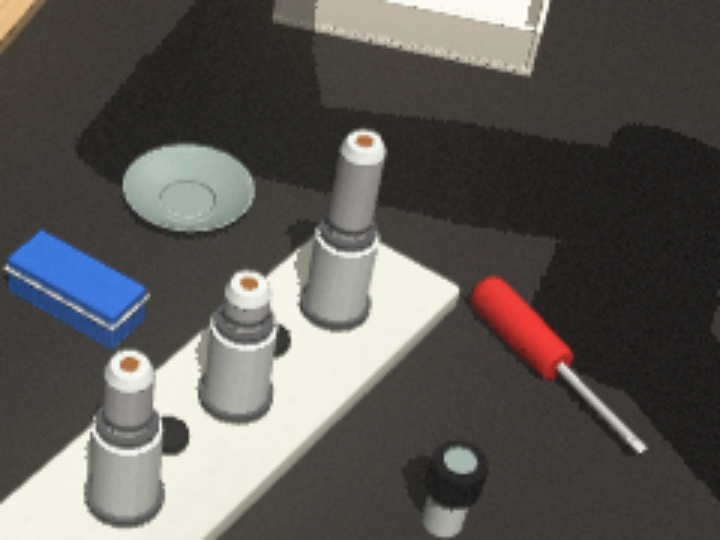

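The view shows the long objective seated (collar on its sleeve at 345,235), the others unmoved and the gripper well clear. Handing in.

```bash
python3 -c "
from bench import job
print(job.job_done())"
```

```text
the job is handed in; nothing more can be done
None
```

The proof test is done and handed in. I gripped the longest objective across the row and pulled it up with rising force to 10.0 N at about 22 mm. I held it there for over a second, lowered it fully, released it and backed well clear. This took about 10 s of the 38 s allowed.

- **Final heights:** the side camera puts all three noses within 0.5 mm of where they started. The long one reads 149.9 mm against 149.4 mm before, so the two shorter ones were not lifted.
- **Force:** single readings during the hold scattered between about 8 and 10 N, and the highest I saw at any point was 10.3 N, well under 15 N.
- **Rise:** the side camera gave 22.2 mm and the arm position 21.4 mm just before a final 0.5 mm trim. They differ slightly, but both rule out any real slip.
- **Ring:** it showed only as a thin dark line at the foot of the stem, in a picture taken just before that trim. It was not clearly resolved, so I relied on the force and rise to decide where to stop.

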